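# Load weld-on hinge halves into the gravity chute

### The arm

A 7-joint arm with a two-finger parallel gripper is mounted at the origin on the work surface. World frame = base frame: x ahead of the robot, y to its left, z up, the work surface at z = 0. Lengths are in m, angles in rad, forces in N, time in s.
With the tool pointing down it reaches from about 0.4 to 0.85 m from the base axis. Payload 4.5 kg.
Tool frame: the origin (TCP) lies midway between the tips of the shut fingers; the grasp point (between the pads) lies 19 mm behind it (r.tcp_to_grasp is the distance from the TCP to the grasp point, in m); z points along the fingers, y is the line along which they close (so a half turn about z gives the same grasp; the last joint's range is limited). The gripper opens to 85 mm and grips with 20 to 120 N. Pads are 22 mm wide; open, the fingers measure 114 mm over their backs; the gripper's body (76 mm by 85 mm) begins 54 mm behind the grasp point. The pads swing forward as they close: fully open they stand 13 mm farther back than shut.
Start: joints at [-1.252, 0.689, -0.195, 1.565, 0.157, 0.902, -0.215], TCP at [0.176, 0.6, 0.231] pointing down, gripper open.
Joint ranges: [-3.01, 3.01], [-0.46, 2.08], [-1.47, 1.51], [0.13, 2.56], [-1, 4.14], [0.04, 2.09], [-2.66, 2.66]. Speed limits (rad/s): [2.57, 2.57, 3.14, 3.14, 3.14, 3.14, 3.14].

### API

Orientations are given as a rotation vector (axis times angle).
In Python, from plant import r gives the robot as it stands.
- The arm moves only by the tool carry_out, never from a script. Its argument "increments" is a list of rows, each a list of 7 numbers: the shift along the tool's x, y, z in m, then the turn, a rotation vector about the tool's x, y, z in degrees, then the gripper command: -1 is shut, 1 is fully open, values between are in proportion. In form: [[x, y, z, rx, ry, rz, hand], ...]. A call has 1 to 20 rows; each row is the pose to reach, as a shift and turn from the pose commanded when the call began, along the tool's axes at that moment; what a row does not reach only later rows make up. A row lasts 1/10 s, in which the tool goes at most 50 mm and 8.59 degrees, less where a joint would pass 70% of its speed; a pose out of reach is approached as far as the arm can. A call with a gripper value outside its range is refused whole. The fingers move at their own pace and stop on an object; "grip_force" is the grip in N (left out, the last holds). Time passes only in rows, so rows that repeat a pose let the fingers close. It gives the time, the measured TCP pose, the force, the opening and the grip force at its end, in the units of the state.
- r.get_state(): the state, without advancing time (a new reading comes with each control period).
- r.grab_frame(name): name is "side" or "top"; returns a dict with "pixels" (480x640x3 uint8, blue, green, red), "fx", "fy", "cx", "cy" (pixels), "R" (3x3) and "t" (3): a world point X has camera coordinates R X + t. Camera axes: x right, y down, z forward; pixel columns grow to the right and rows downward; lengths in m; the calibration is good to about 2 mm. A picture is of the moment at which its call begins. There is no depth.
- r.sign_off(): hands the job in; it is judged then, once.
Trained networks look in the newest picture that a camera, given by its name, has taken for a name from the list of things; names that differ only in an ending like _2 or _b are one class to them, and where a whole thing is asked for, a point or a joint stands for the part that bears it (a point fixed in the world has none). Each returns a list of dicts, best first, with "p" (0 to 1); they miss things now and then, are a little off and sometimes report something else, mostly with a low value. They report only what shows in the picture. A call takes as long as a camera call. They do not tell look-alikes from the thing itself.
- r.find_in(target, camera): "bbox" ([centre column, centre row, width, height] in pixels, round what is visible of it).
- r.silhouettes(target, camera): "mask" (480x640 bool, what is visible of it) and "bbox" ([centre column, centre row, width, height] in pixels, round what is visible of it).
The state is a dict: "t": time; "joint_positions": joint angles; "dq": joint speeds; "joint_efforts": joint torques, N m; "eef_pos": TCP position; "tool_rot": TCP orientation; "wrist_force": force on the tool from outside, world axes, zero at the start; "wrist_torque": the same for the moment, N m; "grip_width": finger opening in m; "grip_force": force on a finger pad.
Only numpy, scipy, OpenCV 4.12 (cv2) and the standard library are available. Lean on these libraries where they do the work, as an engineer would, in place of code of your own. Each camera call takes 0.05 s, during which the arm holds its last target. There are 200 camera calls.

### The job

Load the two hinge halves that have a pin into the gravity chute that feeds the welding jig: lay each one (do not drop it) across the upper part of the chute so that its thick barrel lies in the wide lane and its thin pin points over the low rib into the narrow lane, and let it roll down, until both lie one behind the other at the end stop, the same way round. Leave the plain barrel without a pin on its rest.

Things in the scene. Friction and masses are not known exactly. Their poses are not given: they have to be found in the camera images.
- hinge_a: Bare steel hinge half (0.25-0.5 kg), lying level: barrel 30 mm diameter, 60 mm long, with a pin 14 mm diameter, 32 mm long out of one end. Origin: centre of the barrel, 32 mm above the table; x axis along it towards the pin's tip, 62 mm away. Starts in a fixed blue grooved rest (50 mm long, 24 wide, 19 tall, under the barrel's middle; the barrel overhangs both sides, fingers pass).
- hinge_b: A second hinge half with a pin, the same in every way as hinge_a, on a like rest of its own; either may point any way.
- plain_barrel: The other kind of hinge half, which stays on its rest: a barrel 30 mm in diameter, 60 mm long without any pin (only a dark bore at one end), on the same kind of blue rest. Origin: centre of the barrel; x axis along it.
- chute: Fixed sheet-metal chute, 132 mm wide (x), 224 long (y). Origin on the table under its middle. Floor falls 9 degrees towards +y: 60 mm high at the middle. End stop face at y = 107, 28 high. Walls 22 high, inner faces x = -62, 62. A 4 mm high rib (x = 22 to 26) parts the wide barrel lane (-x) from the pin lane (+x): loaded parts' x axis points along the chute's +x and they roll down to the stop.
- chute_load (a point): Loading place in the chute's upper part: where a barrel's centre is when it lies on the floor in the middle of the wide lane (12 mm free at each end), its axis 15 mm above the floor, 65 mm from the open upper end. Axes are the chute's.
There are look-alikes about, which are no part of the job. Leave any brown look-alike of the hinge_b alone.

How it is judged:
At the end, for the whole second after the job is handed in: Both pinned hinge halves at rest on the floor of the chute's lower end, each barrel's centre under 62 mm from the stop's face, barrels in the wide lane, pins over the rib into the narrow lane, square to the chute within 12 degrees; the plain barrel within 15 mm of its start (y of hinge_a in the frame of chute between 0.045 and 0.105 m and z of hinge_a in the frame of chute between 0.05 and 0.075 m and x of hinge_a in the frame of chute between -0.038 and -0.004 m and x of each of hinge_a_tip, hinge_b_tip in the frame of chute above 0.015 m and angle between the x axis of each of hinge_a, hinge_b and the x axis of chute, either way round below 0.21 rad and linear speed of each of hinge_a, hinge_b below 0.02 m/s and y of hinge_b in the frame of chute between 0.045 and 0.105 m and z of hinge_b in the frame of chute between 0.05 and 0.075 m and x of hinge_b in the frame of chute between -0.038 and -0.004 m and distance of plain_barrel from where it was at the start of the episode below 0.015 m); the robot touches nothing.
It fails at once if a hinge half is dropped or thrown: it moves faster than 1 m/s without touching the fingers (a fall of about 5 cm) ((linear speed of hinge_a above 1 m/s and contact force between hinge_a and the fingers below 0.1 N) or (linear speed of hinge_b above 1 m/s and contact force between hinge_b and the fingers below 0.1 N)).
It fails at once if the plain barrel is taken off its rest (moved more than 30 mm) (distance of plain_barrel from where it was at the start of the episode above 0.03 m).
It also fails if it takes over 64 s, if anything falls off the work surface, if the arm or the gripper's body presses on something with over 40 N, if the wrist force passes 120 N, or if a joint passes its speed limit or range.

## Working session

There is one attempt and no reset: what is moved stays moved. The work goes in short steps, Python scripts to look and compute and a tool call to move; the robot and the scene stay as the last step left them, time stands still between calls to the robot, and variables do not carry over. Pictures are saved under pics/ and viewed, at most 10 in all, crops included, and the job is handed in when it is done.

Besides the shell and the picture viewer there is one more tool, called after ">>>" by a JSON object that holds its "method" and its "body", one argument or row to a line. carry_out: Moves the arm, as the interface text tells. Its arguments: {"type":"object","properties":{"increments":{"type":"array","items":{"type":"array","items":{"type":"number"}}},"grip_force":{"type":"number"}},"required":["increments"]}

```bash
mkdir -p pics
cat > h.py <<'E'
import numpy as np,cv2
from plant import r
def ray(f,u,v):
    d=np.array([(u-f['cx'])/f['fx'],(v-f['cy'])/f['fy'],1]);R=np.array(f['R']);t=np.array(f['t'])
    return -R.T@t,R.T@d
def atz(f,u,v,z):
    o,d=ray(f,u,v);return o+d*(z-o[2])/d[2]
def proj(f,X):
    c=np.array(f['R'])@np.array(X)+np.array(f['t']);return c[0]/c[2]*f['fx']+f['cx'],c[1]/c[2]*f['fy']+f['cy']
E
python3 - <<'E'
from h import *
s=r.get_state();print(s['t'],s['eef_pos'],s['tool_rot'])
for c in('top','side'):
    f=r.grab_frame(c);cv2.imwrite(f'pics/{c}0.png',f['pixels']);print(c,f['fx'],-np.array(f['R']).T@f['t'],np.round(f['R'],2).tolist())
    for n in('hinge_a','plain_barrel','chute'):
        for d in r.find_in(n,c):print(n,np.round(d['bbox']),round(d['p'],2), atz(f,*d['bbox'][:2],.032).round(3))
E
```

```text
0.0 [0.17544167 0.59915493 0.23044054] [-4.45619224e-01 -3.10968189e+00  3.04870776e-03]
top 512.8844800205715 [ 0.36795572 -0.01882469  1.05966595] [[0.06, -1.0, -0.0], [-0.97, -0.05, -0.22], [0.22, 0.02, -0.98]]
hinge_a [375. 245.  27.  42.] 0.94 [ 0.598 -0.117  0.032]
hinge_a [348. 188.  17.  44.] 0.79 [ 0.718 -0.057  0.032]
hinge_a [437. 248.  28.  44.] 0.76 [ 0.599 -0.244  0.032]
hinge_a [313. 247.  15.  50.] 0.63 [0.587 0.01  0.032]
hinge_a [354. 320.  19.  46.] 0.57 [ 0.444 -0.08   0.032]
plain_barrel [456. 310.  33.  17.] 0.9 [ 0.475 -0.283  0.032]
chute [183. 287. 120.  96.] 0.77 [0.49  0.268 0.032]
side 487.23197544150037 [ 0.11295973 -0.54723127  0.68721791] [[0.77, -0.63, 0.01], [-0.41, -0.52, -0.75], [0.48, 0.58, -0.66]]
hinge_a [324. 245.  38.  24.] 0.83 [ 0.58  -0.001  0.032]
hinge_a [375. 275.  26.  43.] 0.73 [ 0.602 -0.125  0.032]
hinge_a [394. 239.  41.  24.] 0.62 [ 0.702 -0.077  0.032]
hinge_a [419. 324.  29.  42.] 0.59 [ 0.579 -0.255  0.032]
plain_barrel [390. 369.  39.  35.] 0.73 [ 0.476 -0.287  0.032]
plain_barrel [215. 203. 116.  87.] 0.56 [0.481 0.253 0.032]
chute [214. 204. 116.  92.] 0.8 [0.477 0.252 0.032]
```

View pics/top0.png

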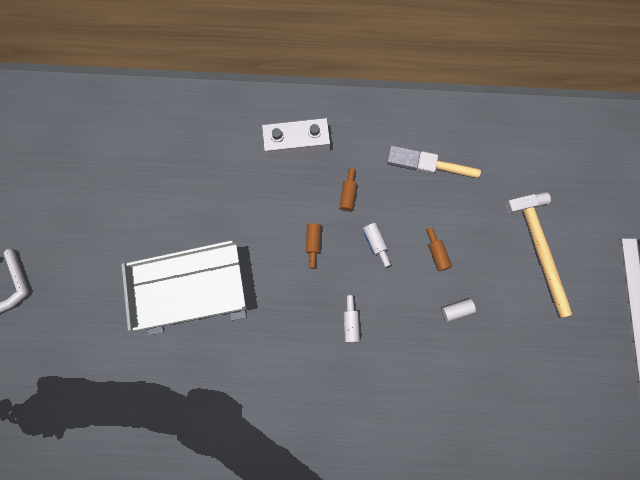

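View pics/side0.png

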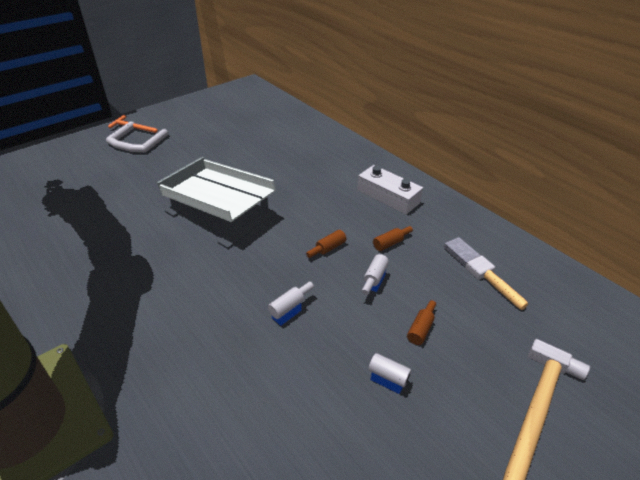

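The candidates, by top-view pixel, are:
- **Steel with a pin:** (375,243) and (352,320). These are the two I want.
- **Brown look-alikes:** (348,190), (313,245) and (438,250), to be left alone.
- **Plain barrel:** (458,310), also left alone.

The chute is at (185,287). Its stop is on the left, about +y, and its narrow lane is on the far side, +x. Next I fit the models to the masks.

```bash
cat >> h.py <<'E'
from scipy.optimize import minimize
def cyl(x0,x1,rad):
    a=np.linspace(0,2*np.pi,24);return np.array([[x,rad*np.cos(t),rad*np.sin(t)] for x in(x0,x1) for t in a])
def rotz(a):return np.array([[np.cos(a),-np.sin(a),0],[np.sin(a),np.cos(a),0],[0,0,1]])
HINGE=[cyl(-.03,.03,.015),cyl(.03,.062,.007)]
T=np.tan(np.radians(9))
CH=[np.array([[x,y,.06-T*y+dz] for x in(-.066,.066) for y in(-.112,.112) for dz in(0,.022)]+[[x,y,.06-T*.112+.028] for x in(-.066,.066) for y in (.107,.112)])]
def render(f,parts,p,z,S=4):
    m=np.zeros((480*S,640*S),np.uint8)
    for P in parts:
        W=P@rotz(p[2]).T+[p[0],p[1],z]
        q=np.array([proj(f,w) for w in W]);h=cv2.convexHull(((q+.5)*S).astype(np.float32)).astype(np.int32)
        cv2.fillConvexPoly(m,h,1)
    return m
def fit(fm,parts,p0,z):
    big=[(f,cv2.resize(m.astype(np.uint8),None,fx=4,fy=4,interpolation=cv2.INTER_NEAREST)) for f,m in fm]
    def c(q):
        p=q*[.01,.01,.1];e=0
        for f,b in big:
            m=render(f,parts,p,z);e-=(m&b).sum()/max((m|b).sum(),1)
        return e
    s=minimize(c,np.array(p0)/[.01,.01,.1],method='Nelder-Mead',options=dict(initial_simplex=np.array(p0)/[.01,.01,.1]+np.array([[0,0,0],[.8,0,0],[0,.8,0],[0,0,1.5]]),maxiter=120))
    return s.x*[.01,.01,.1],-s.fun/len(fm)
E
cat > m.py <<'E'
from h import *
F={c:r.grab_frame(c) for c in('top','side')}
M={(n,c):r.silhouettes(n,c) for n in('hinge_a','chute') for c in F}
def pick(n,c,X):
    f=F[c];u=proj(f,X);d=min(M[n,c],key=lambda d:np.hypot(d['bbox'][0]-u[0],d['bbox'][1]-u[1]));print(c,np.round(u),np.round(d['bbox']));return f,d['mask']
def go(n,parts,p0,z):
    X=[p0[0],p0[1],z+.005];fm=[pick(n,c,X) for c in F]
    for sel in(fm,fm[:1],fm[1:]):
        p,s=fit(sel,parts,p0,z);print(n,p.round(4),round(s,3))
        if sel is fm: out=p
    return out,parts,z
def guess(u0,u1):
    f=F['top'];a=atz(f,*u0,.032);b=atz(f,*u1,.032);d=b-a;return [(a[0]+b[0])/2-.0,(a[1]+b[1])/2,np.arctan2(d[1],d[0])]
ps=[go('hinge_a',HINGE,guess((371,225),(388,265)),.032),go('hinge_a',HINGE,guess((352,340),(350,297)),.032),go('chute',CH,[.49,.26,.15],0)]
ims=[]
for c in F:
    im=cv2.resize(F[c]['pixels'],None,fx=4,fy=4)
    for p,parts,z in ps:
        for P in parts:
            k,_=cv2.findContours(render(F[c],[P],p,z),0,1);cv2.drawContours(im,k,-1,(0,0,255),1)
    ims.append(im)
a=ims[0][840:1400,460:1660];b=ims[1][600:1340,600:1640]
a=cv2.resize(a,(600,280));b=cv2.resize(b,(520,370)) if 0 else cv2.resize(b,(450,320))
o=np.zeros((600,600,3),np.uint8);o[:280]=a;o[280:,:450]=b;cv2.imwrite('pics/fit.png',o)
E
python3 m.py
```

```text
top [380. 244.] [378. 246.  27.  40.]
side [374. 273.] [375. 274.  26.  40.]
hinge_a [ 0.6103 -0.1166 -2.668 ] 0.832
hinge_a [ 0.6123 -0.1149 -2.6846] 0.762
hinge_a [ 0.6119 -0.116  -2.6743] 0.909
top [351. 318.] [354. 320.  16.  45.]
side [292. 296.] [290. 302.  41.  38.]
hinge_a [ 0.4314 -0.0748  0.097 ] 0.906
hinge_a [ 0.4314 -0.0746  0.0912] 0.922
hinge_a [ 0.4309 -0.0751  0.0989] 0.895
top [190. 289.] [184. 289. 122.  95.]
side [219. 209.] [215. 203. 117.  93.]
chute [0.4863 0.2546 0.2357] 0.849
chute [0.4867 0.2563 0.241 ] 0.948
chute [0.4842 0.251  0.247 ] 0.77
```

View pics/fit.png

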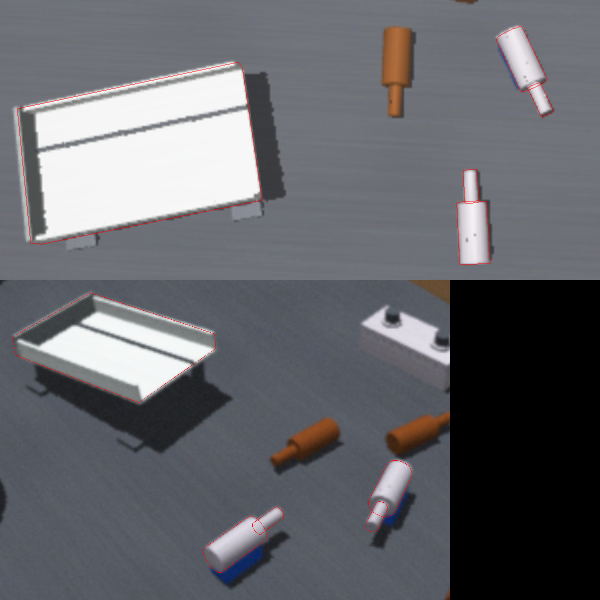

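The fit matches both hinges and the chute in both views, so the choice holds. Next I work out the moves.

```bash
cat > k.py <<'E'
from h import *
from scipy.spatial.transform import Rotation as Ro
C=np.array([.4866,.256,0]);CY=.24
def frame(xyaw,tilt=0):  # tool x along world yaw, z down; tilt: z=-floor normal
    x=np.array([np.cos(xyaw),np.sin(xyaw),0]);z=np.array([0,0,-1.])
    if tilt: z=-rotz(CY)@[0,np.sin(np.radians(9)),np.cos(np.radians(9))]
    return np.array([x,np.cross(z,x),z]).T
def chp(x,y,h): # chute point h above floor (normal) at floor point y
    s,c=np.sin(np.radians(9)),np.cos(np.radians(9))
    return C+rotz(CY)@[x,y+h*s,.06-T*y+h*c]
def cmd(pos,R,start=None):
    s=r.get_state()
    p0,R0=start or (np.array(s['eef_pos']),Ro.from_rotvec(s['tool_rot']).as_matrix())
    d=R0.T@(np.array(pos)-p0);w=np.degrees(Ro.from_matrix(R0.T@R).as_rotvec())
    print((d).round(4).tolist(),w.round(1).tolist())
    return (np.array(pos),R)
E
python3 - <<'E'
from k import *
y=-2.675+np.pi
st=cmd([.611,-.1155,.13],frame(y))
cmd([.611,-.1155,.022],frame(y),st)
E
```

```text
[-0.6188, -0.5642, 0.1013] [0.0, -0.0, 137.0]
[0.0, 0.0, 0.108] [0.0, 0.0, 0.0]
```

>>> {"method": "carry_out", "body": {
  "increments": [
    [-0.619, -0.564, 0.06, 0, 0, 137, 1],
    [-0.619, -0.564, 0.06, 0, 0, 137, 1],
    [-0.619, -0.564, 0.06, 0, 0, 137, 1],
    [-0.619, -0.564, 0.06, 0, 0, 137, 1],
    [-0.619, -0.564, 0.06, 0, 0, 137, 1],
    [-0.619, -0.564, 0.06, 0, 0, 137, 1],
    [-0.619, -0.564, 0.06, 0, 0, 137, 1],
    [-0.619, -0.564, 0.06, 0, 0, 137, 1],
    [-0.619, -0.564, 0.06, 0, 0, 137, 1],
    [-0.619, -0.564, 0.06, 0, 0, 137, 1],
    [-0.619, -0.564, 0.06, 0, 0, 137, 1],
    [-0.619, -0.564, 0.06, 0, 0, 137, 1],
    [-0.619, -0.564, 0.06, 0, 0, 137, 1],
    [-0.619, -0.564, 0.06, 0, 0, 137, 1],
    [-0.619, -0.564, 0.06, 0, 0, 137, 1],
    [-0.619, -0.564, 0.06, 0, 0, 137, 1],
    [-0.619, -0.564, 0.06, 0, 0, 137, 1],
    [-0.619, -0.564, 0.06, 0, 0, 137, 1],
    [-0.619, -0.564, 0.06, 0, 0, 137, 1],
    [-0.619, -0.564, 0.06, 0, 0, 137, 1]
  ],
  "grip_force": 80
}}

```text
t: 2.7
eef_pos: [0.6107, -0.1134, 0.171]
tool_rot: [-3.054, -0.727, 0.001]
wrist_force: [0.6, 0.3, -1.1]
grip_width: 0.0851
grip_force: 0.0
```

Run:
```python
from k import *
s=r.get_state();print(s['t'],s['eef_pos'],s['joint_positions'],s['wrist_force'])
y=-2.675+np.pi
cmd([.611,-.1155,.13],frame(y))
cmd([.611,-.1155,.022],frame(y))
```

```text
2.7 [ 0.61073515 -0.11339821  0.17104204] [-0.07776091  0.78367298  0.34663765  1.65167391 -0.3542133   0.77016748
 -0.67069643] [ 0.63725866  0.30575441 -1.07612174]
[-0.0007, 0.0021, 0.041] [-0.1, -0.0, 0.1]
[-0.0007, 0.0023, 0.149] [-0.1, -0.0, 0.1]
```

>>> {"method": "carry_out", "body": {
  "increments": [
    [-0.001, 0.002, 0.05, 0, 0, 0, 1],
    [-0.001, 0.002, 0.09, 0, 0, 0, 1],
    [-0.001, 0.002, 0.125, 0, 0, 0, 1],
    [-0.001, 0.002, 0.149, 0, 0, 0, 1],
    [-0.001, 0.002, 0.149, 0, 0, 0, 1],
    [-0.001, 0.002, 0.149, 0, 0, 0, -1],
    [-0.001, 0.002, 0.149, 0, 0, 0, -1],
    [-0.001, 0.002, 0.149, 0, 0, 0, -1],
    [-0.001, 0.002, 0.149, 0, 0, 0, -1],
    [-0.001, 0.002, 0.149, 0, 0, 0, -1],
    [-0.001, 0.002, 0.149, 0, 0, 0, -1],
    [-0.001, 0.002, 0.149, 0, 0, 0, -1]
  ]
}}

```text
t: 3.9
eef_pos: [0.6118, -0.1165, 0.0241]
tool_rot: [-3.055, -0.726, -0.003]
wrist_force: [-2.0, 2.6, 8.6]
grip_width: 0.0274
grip_force: 78.2
```

Run:
```python
from k import *
s=r.get_state();print(s['t'],s['eef_pos'],s['grip_width'],s['grip_force'],s['wrist_force'])
cmd([.611,-.1155,.17],frame(-2.675+np.pi))
```

```text
3.9 [ 0.61182368 -0.11647919  0.02406205] 0.027420988401795618 78.19865942001343 [-2.00147291  2.56738968  8.59240576]
[0.0, -0.0014, -0.1459] [-0.0, -0.1, -0.0]
```

>>> {"method": "carry_out", "body": {
  "increments": [
    [0, -0.001, -0.02, 0, 0, 0, -1],
    [0, -0.001, -0.06, 0, 0, 0, -1],
    [0, -0.001, -0.11, 0, 0, 0, -1],
    [0, -0.001, -0.15, 0, 0, 0, -1],
    [0, -0.001, -0.15, 0, 0, 0, -1]
  ]
}}

```text
t: 4.4
eef_pos: [0.6145, -0.1182, 0.1785]
tool_rot: [3.052, 0.723, 0.017]
wrist_force: [1.2, -0.8, -4.2]
grip_width: 0.0273
grip_force: 80.5
```

Run:
```python
from k import *
s=r.get_state();print(s['t'],s['eef_pos'],s['grip_width'],s['wrist_force'])
p=chp(-.02,-.0475,.055);print(p)
st=cmd(p,frame(CY+np.pi,1))
cmd(chp(-.02,-.0475,.005),frame(CY+np.pi,1),st)
f=r.grab_frame('side');u,v=map(int,proj(f,s['eef_pos']))
cv2.imwrite('pics/g1.png',cv2.resize(f['pixels'][max(v-60,0):v+60,u-70:u+70],None,fx=4,fy=4))
```

```text
4.4 [ 0.61446869 -0.11821728  0.17845064] 0.027280801753951874 [ 1.16189627 -0.79807322 -4.23811754]
[0.47641895 0.21346468 0.12184612]
[0.0249, -0.3588, 0.0541] [2.3, -12.6, -166.7]
[-0.0, 0.0, 0.05] [0.0, 0.0, 0.0]
```

View pics/g1.png

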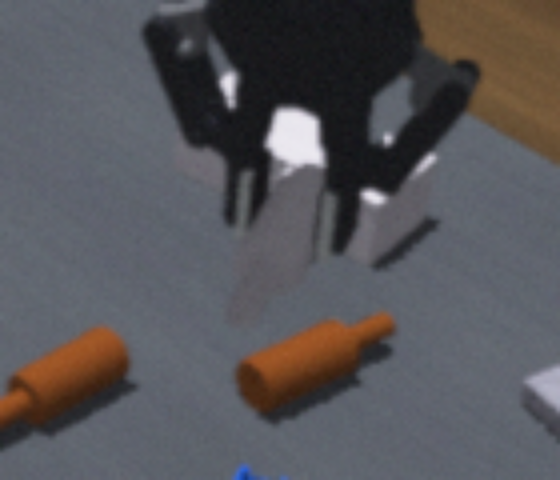

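>>> {"method": "carry_out", "body": {
  "increments": [
    [0.025, -0.359, 0.02, 2.3, -12.6, -166.7, -1],
    [0.025, -0.359, 0.02, 2.3, -12.6, -166.7, -1],
    [0.025, -0.359, 0.02, 2.3, -12.6, -166.7, -1],
    [0.025, -0.359, 0.02, 2.3, -12.6, -166.7, -1],
    [0.025, -0.359, 0.02, 2.3, -12.6, -166.7, -1],
    [0.025, -0.359, 0.02, 2.3, -12.6, -166.7, -1],
    [0.025, -0.359, 0.02, 2.3, -12.6, -166.7, -1],
    [0.025, -0.359, 0.02, 2.3, -12.6, -166.7, -1],
    [0.025, -0.359, 0.02, 2.3, -12.6, -166.7, -1],
    [0.025, -0.359, 0.02, 2.3, -12.6, -166.7, -1],
    [0.025, -0.359, 0.02, 2.3, -12.6, -166.7, -1],
    [0.025, -0.359, 0.02, 2.3, -12.6, -166.7, -1],
    [0.025, -0.359, 0.02, 2.3, -12.6, -166.7, -1],
    [0.025, -0.359, 0.02, 2.3, -12.6, -166.7, -1],
    [0.025, -0.359, 0.02, 2.3, -12.6, -166.7, -1],
    [0.025, -0.359, 0.02, 2.3, -12.6, -166.7, -1],
    [0.025, -0.359, 0.02, 2.3, -12.6, -166.7, -1],
    [0.025, -0.359, 0.02, 2.3, -12.6, -166.7, -1],
    [0.025, -0.359, 0.02, 2.3, -12.6, -166.7, -1],
    [0.025, -0.359, 0.02, 2.3, -12.6, -166.7, -1]
  ]
}}

```text
t: 6.45
eef_pos: [0.4701, 0.2148, 0.1506]
tool_rot: [-0.386, 3.105, -0.239]
wrist_force: [-0.6, 0.3, -3.8]
grip_width: 0.0269
grip_force: 80.6
```

```bash
cat > p.py <<'E'
from k import *
s=r.get_state();print(s['t'],s['eef_pos'],s['joint_positions'].round(2),s['grip_width'],s['wrist_force'])
for h in(.04,.012,.007):cmd(chp(-.02,-.0475,h),frame(CY+np.pi,1))
E
python3 p.py
python3 - <<'E'
from k import *
f=r.grab_frame('top');g=r.grab_frame('side')
X=r.get_state()['eef_pos'];o=[]
for q in(f,g):
    u,v=map(int,proj(q,X));u=max(u,75);v=max(v,80);o.append(cv2.resize(q['pixels'][v-80:v+80,u-75:u+75],(390,416)))
cv2.imwrite('pics/c1.png',np.hstack(o))
E
```

```text
6.45 [0.47012447 0.21477453 0.15061492] [-0.43  0.7  -0.29  1.92  0.52  0.68  0.72] 0.026949174225853842 [-0.58715414  0.25894895 -3.80182234]
[-0.0064, 0.0015, 0.0438] [0.3, -0.8, 0.5]
[-0.0068, 0.0013, 0.0718] [0.3, -0.8, 0.5]
[-0.0069, 0.0013, 0.0768] [0.3, -0.8, 0.5]
```

View pics/c1.png

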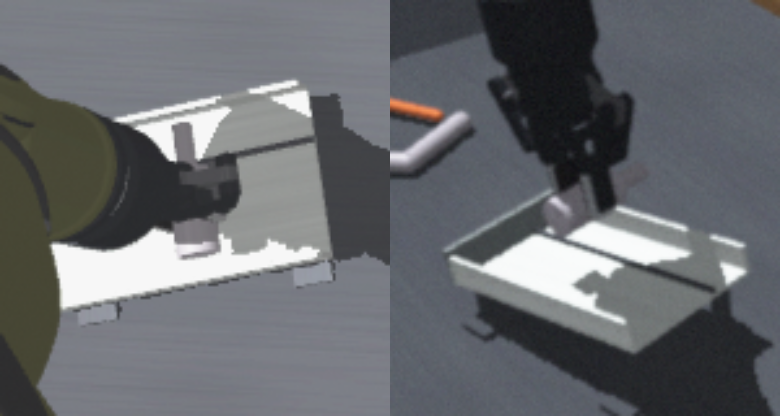

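The pin points over the narrow lane and the hinge looks square to the chute. I lower it slowly.

>>> {"method": "carry_out", "body": {
  "increments": [
    [-0.007, 0.001, 0.03, 0.3, -0.8, 0.5, -1],
    [-0.007, 0.001, 0.055, 0.3, -0.8, 0.5, -1],
    [-0.007, 0.001, 0.068, 0.3, -0.8, 0.5, -1],
    [-0.007, 0.001, 0.07, 0.3, -0.8, 0.5, -1],
    [-0.007, 0.001, 0.07, 0.3, -0.8, 0.5, -1]
  ]
}}

```text
t: 7.05
eef_pos: [0.4797, 0.2074, 0.0823]
tool_rot: [-0.362, 3.089, -0.243]
wrist_force: [0.5, 0.1, -3.6]
grip_width: 0.0273
grip_force: 80.6
```

```bash
python3 p.py
```

```text
7.05 [0.4797328  0.20739714 0.08226391] [-0.47  0.82 -0.2   1.96  0.62  0.52  0.62] 0.02731357205054314 [ 0.47729606  0.10092896 -3.60522462]
[0.0017, 0.0004, -0.0251] [-0.0, 0.1, -0.4]
[0.0018, 0.0004, 0.0029] [-0.0, 0.1, -0.4]
[0.0018, 0.0004, 0.0079] [-0.0, 0.1, -0.4]
```

>>> {"method": "carry_out", "body": {
  "increments": [
    [0.002, 0, 0.003, 0, 0, -0.4, -1],
    [0.002, 0, 0.005, 0, 0, -0.4, -1],
    [0.002, 0, 0.006, 0, 0, -0.4, -1],
    [0.002, 0, 0.006, 0, 0, -0.4, -1]
  ]
}}

```text
t: 7.45
eef_pos: [0.4787, 0.2062, 0.0771]
tool_rot: [-0.373, 3.087, -0.242]
wrist_force: [-0.6, -0.1, -4.2]
grip_width: 0.0268
grip_force: 80.6
```

```bash
python3 p.py
```

```text
7.45 [0.47867592 0.20616477 0.07713383] [-0.48  0.82 -0.19  1.97  0.63  0.5   0.62] 0.02679028664847326 [-0.64348469 -0.06137674 -4.16457783]
[0.0003, 0.0005, -0.0304] [-0.0, 0.2, 0.0]
[0.0004, 0.0005, -0.0024] [-0.0, 0.2, 0.0]
[0.0005, 0.0005, 0.0026] [-0.0, 0.2, 0.0]
```

>>> {"method": "carry_out", "body": {
  "increments": [
    [0, 0, 0.001, 0, 0, 0, -1],
    [0, 0, 0.002, 0, 0, 0, -1],
    [0, 0, 0.0025, 0, 0, 0, -1],
    [0, 0, 0.0025, 0, 0, 0, -1]
  ]
}}

```text
t: 7.85
eef_pos: [0.4789, 0.2059, 0.075]
tool_rot: [-0.374, 3.086, -0.242]
wrist_force: [-1.1, 0.3, 3.2]
grip_width: 0.0268
grip_force: 81.1
```

```bash
python3 p.py
```

```text
7.85 [0.47888867 0.20591212 0.07498176] [-0.48  0.83 -0.19  1.97  0.64  0.49  0.62] 0.026781969970815517 [-1.09739791  0.29889468  3.22286454]
[0.0005, 0.0005, -0.0325] [-0.0, 0.3, 0.0]
[0.0006, 0.0005, -0.0045] [-0.0, 0.3, 0.0]
[0.0006, 0.0005, 0.0005] [-0.0, 0.3, 0.0]
```

It is on the floor: the vertical force rose by about 7 N. I open in stages, then raise.

>>> {"method": "carry_out", "body": {
  "increments": [
    [0, 0, 0, 0, 0, 0, -0.2],
    [0, 0, 0, 0, 0, 0, -0.2],
    [0, 0, 0, 0, 0, 0, -0.1],
    [0, 0, 0, 0, 0, 0, 0.2],
    [0, 0, 0, 0, 0, 0, 0.5],
    [0, 0, 0, 0, 0, 0, 0.8],
    [0, 0, 0, 0, 0, 0, 1],
    [0, 0, 0, 0, 0, 0, 1],
    [0, 0, -0.005, 0, 0, 0, 1],
    [0, 0, -0.012, 0, 0, 0, 1],
    [0, 0, -0.025, 0, 0, 0, 1],
    [0, 0, -0.05, 0, 0, 0, 1],
    [0, 0, -0.1, 0, 0, 0, 1],
    [0, 0, -0.1, 0, 0, 0, 1]
  ]
}}

```text
t: 9.25
eef_pos: [0.4771, 0.2245, 0.1787]
tool_rot: [-0.373, 3.078, -0.232]
wrist_force: [0.2, 0.8, 0.3]
grip_width: 0.0853
grip_force: 0.0
```

Run:
```python
from k import *
s=r.get_state();print(s['t'],s['eef_pos'],s['wrist_force'])
st=cmd([.431,-.075,.14],frame(.095+np.pi));cmd([.431,-.075,.024],frame(.095+np.pi),st)
```

```text
9.25 [0.4771102  0.22448021 0.17871349] [0.19968125 0.78882514 0.27729273]
[0.1171, -0.2708, 0.079] [-8.6, 1.4, 8.4]
[0.0, 0.0, 0.116] [0.0, 0.0, 0.0]
```

>>> {"method": "carry_out", "body": {
  "increments": [
    [0.117, -0.271, 0.06, -8.6, 1.4, 8.4, 1],
    [0.117, -0.271, 0.06, -8.6, 1.4, 8.4, 1],
    [0.117, -0.271, 0.06, -8.6, 1.4, 8.4, 1],
    [0.117, -0.271, 0.06, -8.6, 1.4, 8.4, 1],
    [0.117, -0.271, 0.06, -8.6, 1.4, 8.4, 1],
    [0.117, -0.271, 0.079, -8.6, 1.4, 8.4, 1],
    [0.117, -0.271, 0.079, -8.6, 1.4, 8.4, 1],
    [0.117, -0.271, 0.079, -8.6, 1.4, 8.4, 1],
    [0.117, -0.271, 0.079, -8.6, 1.4, 8.4, 1]
  ]
}}

```text
t: 10.15
eef_pos: [0.4287, -0.0776, 0.1376]
tool_rot: [0.148, -3.131, 0.01]
wrist_force: [0.3, -0.4, 0.6]
grip_width: 0.085
grip_force: 0.0
```

Run:
```python
from k import *
s=r.get_state();print(s['t'],s['eef_pos'],s['joint_positions'].round(2))
cmd([.431,-.075,.024],frame(.095+np.pi))
f=r.grab_frame('side');g=r.grab_frame('top')
cv2.imwrite('pics/c2.png',np.hstack([cv2.resize(f['pixels'][140:340,130:330],(400,400)),cv2.resize(g['pixels'][210:360,110:260],(400,400))]))
```

```text
10.15 [ 0.42871309 -0.07758902  0.13755752] [ 0.28  0.65 -0.33  2.2   0.57  0.39  1.14]
[-0.0033, 0.0031, 0.1135] [-0.4, -0.4, -0.0]
```

View pics/c2.png

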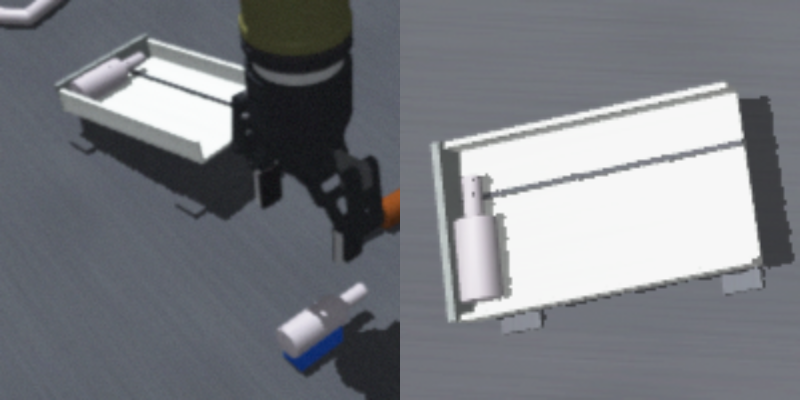

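The first hinge lies at the stop with its pin over the rib. Now the second.

>>> {"method": "carry_out", "body": {
  "increments": [
    [-0.003, 0.003, 0.03, -0.4, -0.4, 0, 1],
    [-0.003, 0.003, 0.06, -0.4, -0.4, 0, 1],
    [-0.003, 0.003, 0.09, -0.4, -0.4, 0, 1],
    [-0.003, 0.003, 0.113, -0.4, -0.4, 0, 1],
    [-0.003, 0.003, 0.113, -0.4, -0.4, 0, 1],
    [-0.003, 0.003, 0.113, -0.4, -0.4, 0, -1],
    [-0.003, 0.003, 0.113, -0.4, -0.4, 0, -1],
    [-0.003, 0.003, 0.113, -0.4, -0.4, 0, -1],
    [-0.003, 0.003, 0.113, -0.4, -0.4, 0, -1],
    [-0.003, 0.003, 0.113, -0.4, -0.4, 0, -1],
    [-0.003, 0.003, 0.113, -0.4, -0.4, 0, -1],
    [-0.003, 0.003, 0.113, -0.4, -0.4, 0, -1]
  ],
  "grip_force": 80
}}

```text
t: 11.45
eef_pos: [0.4304, -0.0746, 0.0248]
tool_rot: [0.149, -3.138, -0.004]
wrist_force: [-0.1, 3.2, 5.9]
grip_width: 0.0271
grip_force: 78.5
```

>>> {"method": "carry_out", "body": {
  "increments": [
    [0, 0, -0.02, 0, 0, 0, -1],
    [0, 0, -0.06, 0, 0, 0, -1],
    [0, 0, -0.11, 0, 0, 0, -1],
    [0, 0, -0.15, 0, 0, 0, -1],
    [0, 0, -0.15, 0, 0, 0, -1]
  ]
}}

```text
t: 11.95
eef_pos: [0.4309, -0.0759, 0.1779]
tool_rot: [-0.145, 3.136, 0.002]
wrist_force: [0.2, -0.6, -4.8]
grip_width: 0.027
grip_force: 80.6
```

```bash
python3 p.py
python3 - <<'E'
from k import *
f=r.grab_frame('top');M=[d for d in r.silhouettes('hinge_a','top') if d['bbox'][0]<240]
for d in M:print(d['p'],np.round(d['bbox']))
if M:
    p,s=fit([(f,M[0]['mask'])],HINGE,list(C[:2]+(rotz(CY)@[-.02,.092,0])[:2])+[CY],.0605)
    q=rotz(-CY)@(np.r_[p[:2],0]-C);print(q,p[2]-CY,s)
E
```

```text
11.95 [ 0.43085162 -0.0759      0.17787704] [ 0.51  0.62 -0.69  2.15  0.71  0.6   0.97] 0.027013206267481053 [ 0.23267641 -0.58960505 -4.75877691]
[-0.0723, 0.2815, 0.0713] [9.0, -0.5, -8.4]
[-0.0729, 0.2771, 0.099] [9.0, -0.5, -8.4]
[-0.073, 0.2764, 0.1039] [9.0, -0.5, -8.4]
0.83 [140. 300.  23.  47.]
[-0.02162601  0.09191651  0.        ] -0.013172297395258908 0.9479341933071602
```

The first hinge measures x −21.6 mm and y 92 mm in the chute frame, square within 1°. I take the second one over.

>>> {"method": "carry_out", "body": {
  "increments": [
    [-0.072, 0.281, 0.02, 9, -0.5, -8.4, -1],
    [-0.072, 0.281, 0.02, 9, -0.5, -8.4, -1],
    [-0.072, 0.281, 0.02, 9, -0.5, -8.4, -1],
    [-0.072, 0.281, 0.02, 9, -0.5, -8.4, -1],
    [-0.072, 0.281, 0.02, 9, -0.5, -8.4, -1],
    [-0.072, 0.281, 0.03, 9, -0.5, -8.4, -1],
    [-0.072, 0.281, 0.06, 9, -0.5, -8.4, -1],
    [-0.072, 0.281, 0.07, 9, -0.5, -8.4, -1],
    [-0.072, 0.281, 0.07, 9, -0.5, -8.4, -1],
    [-0.072, 0.281, 0.07, 9, -0.5, -8.4, -1]
  ]
}}

```text
t: 13.05
eef_pos: [0.4749, 0.2079, 0.1035]
tool_rot: [-0.372, 3.097, -0.249]
wrist_force: [-0.1, -0.0, -3.9]
grip_width: 0.0271
grip_force: 80.3
```

```bash
python3 p.py
```

```text
13.05 [0.47491639 0.20789115 0.10346789] [-0.28  0.82 -0.53  1.94  0.85  0.73  0.41] 0.027072910026193334 [-0.05156845 -0.01992231 -3.88457282]
[-0.0028, 0.0021, -0.004] [-0.1, -0.4, -0.0]
[-0.003, 0.0022, 0.024] [-0.1, -0.4, -0.0]
[-0.003, 0.0022, 0.029] [-0.1, -0.4, -0.0]
```

>>> {"method": "carry_out", "body": {
  "increments": [
    [-0.003, 0.002, 0.012, 0, -0.4, 0, -1],
    [-0.003, 0.002, 0.02, 0, -0.4, 0, -1],
    [-0.003, 0.002, 0.024, 0, -0.4, 0, -1],
    [-0.003, 0.002, 0.026, 0, -0.4, 0, -1],
    [-0.003, 0.002, 0.027, 0, -0.4, 0, -1],
    [-0.003, 0.002, 0.027, 0, -0.4, 0, -1]
  ]
}}

```text
t: 13.65
eef_pos: [0.4788, 0.2084, 0.0771]
tool_rot: [-0.373, 3.088, -0.243]
wrist_force: [-0.2, 0.3, -4.0]
grip_width: 0.0269
grip_force: 80.5
```

```bash
python3 p.py
```

```text
13.65 [0.47883245 0.20841496 0.0770614 ] [-0.3   0.86 -0.5   1.95  0.91  0.67  0.36] 0.02693729861407635 [-0.19736037  0.34060066 -3.97075376]
[0.0011, -0.0016, -0.0301] [0.0, 0.2, 0.0]
[0.0011, -0.0016, -0.0021] [0.0, 0.2, 0.0]
[0.0012, -0.0016, 0.0029] [0.0, 0.2, 0.0]
```

>>> {"method": "carry_out", "body": {
  "increments": [
    [0, 0, 0.001, 0, 0, 0, -1],
    [0, 0, 0.002, 0, 0, 0, -1],
    [0, 0, 0.003, 0, 0, 0, -1],
    [0, 0, 0.003, 0, 0, 0, -1]
  ]
}}

```text
t: 14.05
eef_pos: [0.4791, 0.2083, 0.0753]
tool_rot: [-0.374, 3.087, -0.243]
wrist_force: [-1.1, -1.1, 7.7]
grip_width: 0.0269
grip_force: 82.0
```

Contact is made, about 11 N. I release the same way.

>>> {"method": "carry_out", "body": {
  "increments": [
    [0, 0, 0, 0, 0, 0, -0.2],
    [0, 0, 0, 0, 0, 0, -0.2],
    [0, 0, 0, 0, 0, 0, -0.1],
    [0, 0, 0, 0, 0, 0, 0.2],
    [0, 0, 0, 0, 0, 0, 0.5],
    [0, 0, 0, 0, 0, 0, 0.8],
    [0, 0, 0, 0, 0, 0, 1],
    [0, 0, 0, 0, 0, 0, 1],
    [0, 0, -0.005, 0, 0, 0, 1],
    [0, 0, -0.012, 0, 0, 0, 1],
    [0, 0, -0.025, 0, 0, 0, 1],
    [0, 0, -0.05, 0, 0, 0, 1],
    [0, 0, -0.1, 0, 0, 0, 1],
    [0, 0, -0.1, 0, 0, 0, 1]
  ]
}}

```text
t: 15.45
eef_pos: [0.477, 0.2276, 0.1788]
tool_rot: [-0.374, 3.08, -0.231]
wrist_force: [-0.4, 0.4, 0.0]
grip_width: 0.0854
grip_force: 0.0
```

>>> {"method": "carry_out", "body": {
  "increments": [
    [0, -0.2, -0.02, 0, 0, 0, 1],
    [0, -0.2, -0.02, 0, 0, 0, 1],
    [0, -0.2, -0.02, 0, 0, 0, 1],
    [0, -0.2, -0.02, 0, 0, 0, 1],
    [0, -0.2, -0.02, 0, 0, 0, 1],
    [0, -0.2, -0.02, 0, 0, 0, 1],
    [0, -0.2, -0.02, 0, 0, 0, 1],
    [0, -0.2, -0.02, 0, 0, 0, 1]
  ]
}}

```text
t: 16.25
eef_pos: [0.5208, 0.0364, 0.2238]
tool_rot: [-0.379, 3.088, -0.241]
wrist_force: [0.4, 0.6, 0.0]
grip_width: 0.0856
grip_force: 0.0
```

Run:
```python
from k import *
f=r.grab_frame('top')
for d in r.silhouettes('hinge_a','top'):
    if d['bbox'][0]<240:
      for y0 in(.092,.062):
        p,s=fit([(f,d['mask'])],HINGE,list(C[:2]+(rotz(CY)@[-.02,y0,0])[:2])+[CY],.0605+(.092-y0)*T)
        print(d['p'],np.round(d['bbox']),rotz(-CY)@(np.r_[p[:2],0]-C),p[2]-CY,s)
cv2.imwrite('pics/e.png',cv2.resize(f['pixels'][200:350,110:260],(500,500)))
```

```text
0.93 [155. 296.  18.  46.] [-0.01781112  0.06386106  0.        ] -0.0012906025589193848 0.9082981985435032
0.93 [155. 296.  18.  46.] [-0.01838534  0.06277316  0.        ] -0.009660474417363868 0.9026960318967154
0.76 [140. 300.  21.  44.] [-0.02152486  0.09384325  0.        ] -0.03044058640195718 0.8860510805500982
0.76 [140. 300.  21.  44.] [-0.02225963  0.091893    0.        ] -0.030461985448399564 0.8857594348391894
```

View pics/e.png

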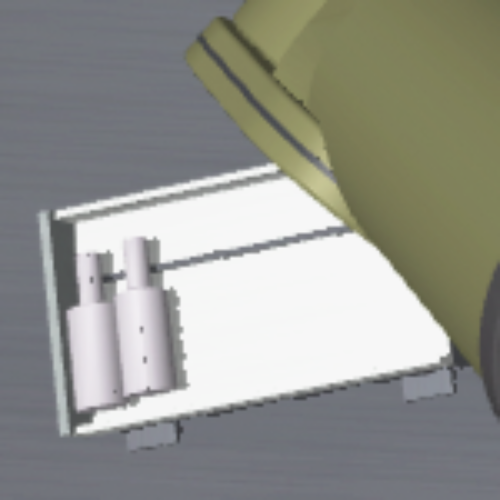

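Both hinge halves lie one behind the other at the stop with their pins over the rib. The robot is clear and the plain barrel was never approached. I hand in.

```bash
python3 -c "
from plant import r
print(r.sign_off())"
```

```text
the job is handed in; nothing more can be done
None
```

The job is handed in at about 16 s of the 64 s limit (the hand-in returned no verdict): both pinned hinge halves lie one behind the other at the chute's end stop, the same way round and within about 2° of square, with pins over the rib, and I never approached the plain barrel.

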